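# Buff the curved lane of the carrom board with the gliding weight

## Robot

A 7-joint arm with a two-finger parallel gripper is mounted at the origin on the work surface. World frame = base frame: x ahead of the robot, y to its left, z up, the work surface at z = 0. Lengths are in m, angles in rad, forces in N, time in s.
With the tool pointing down it reaches from about 0.4 to 0.875 m from the base axis. Payload 4.4 kg.
Tool frame: the origin (TCP) lies on the centre line of the jaws, within the pads' length; the fingertips stand 17 mm ahead of it and the grasp point (between the pads) lies 2 mm behind it; z points along the fingers, y is the direction in which the jaws open and shut (so a half turn about z gives the same grasp; the last joint's range is limited). The gripper opens to 85 mm and grips with 20 to 120 N. Pads are 22 mm wide; open, the fingers measure 114 mm over their backs; the gripper's body (76 mm by 85 mm) begins 54 mm behind the grasp point. The pads swing forward as they close: fully open they stand 13 mm farther back than shut.
Start: joints at [-1.352, 0.628, 0.038, 1.517, -0.027, 0.996, -0.02], TCP at [0.183, 0.624, 0.248] pointing down, gripper open.
Joint ranges: [-3.06, 3.06], [-0.37, 2.12], [-1.25, 1.32], [0.18, 2.47], [-1.1, 4.24], [0.23, 1.98], [-2.94, 2.94]. Speed limits (rad/s): [2.57, 2.57, 3.14, 3.14, 3.14, 3.14, 3.14].

## Interface

Orientations are given as a rotation vector (axis times angle).
In Python, from workcell import env, eoat, planner, grab_frame, camera_info, ticket gives the robot as it stands. Calls block until the motion is done:
- env.movep(position, orientation): joint-space move of the TCP to a pose.
- env.move_straight(position, velocity=0.15, ori=None, guard=None): straight line of the TCP; ori=None keeps the orientation; velocity is the mean speed in m/s. With guard (N) it stops when the force on the tool has changed by that much, and returns True; else False.
- env.goto_joints(angles): joint-space move.
- eoat.set_gripper(opening, newtons=None): finger opening in m; newtons is the grip in N (None keeps the last); returns when the fingers have stopped.
- env.dwell(seconds).
- planner.solve_ik(position, orientation): joint angles nearest the present ones, or None.
- grab_frame(name): name is "side" or "top" or "wrist"; returns the picture (400x640x3 uint8, red, green, blue); there is no depth.
- camera_info(name): a dict with "K" (3x3 intrinsics, pixels), "k1" (the pictures are not rectified: a ray, as slopes to the right and down, at radius r is drawn at 1 + k1 r^2 times it, then the intrinsics apply), "position" and "rotation" of the camera in the world; the wrist camera has in their place "hand_eye" (4x4, takes a point from camera to tool coordinates, whose origin is the TCP and whose axes are the flange's). Camera axes: x right, y up, looking along -z (the intrinsics and any distortion apply to the point x, -y, -z); pixel columns grow to the right and rows downward; lengths in m; the calibration is good to about 2 mm. A picture is of the moment at which its call begins: read the wrist's pose just before it. camera_info takes no time and is no camera call.
A pose or a line that the arm cannot do raises env.IKError and nothing moves.
- ticket.hand_in(): hands the job in, once; it reports no verdict.
Readings, each from a call of its own:
- env.read_time(): time.
- env.read_joints(): joint angles.
- env.read_qd(): joint speeds.
- env.read_joint_efforts(): joint torques, N m.
- env.read_tcp_pos(): TCP position.
- env.read_eef_rot(): TCP orientation.
- env.read_ft_force(): force on the tool from outside, world axes, zero at the start.
- env.read_torque(): the same for the moment, N m.
- env.read_gripper_width(): finger opening in m.
Only numpy, scipy, OpenCV 4.12 (cv2) and the standard library are available. Lean on these libraries where they do the work, as an engineer would, in place of code of your own. Each camera call takes 0.05 s, during which the arm holds its last target. There are 200 camera calls.

## Task

Buff the curved lane of the carrom board: take the wooden push peg from the peg board and, holding it upright with its foot low beside the round aluminium buffing weight, push the weight by its rim slowly along the lane into the painted ring at the other end, in one stroke of light, unbroken pressure (about 1 N, never over 6 N), steering it so that it never crosses the lane's edge lines. Touch the weight only with the side of the peg, do not flick or tip it, keep the peg upright, and leave the bowl and the striker where they stand. Finish with the weight at rest, centred in the ring, and the peg still held upright in the gripper, lifted well clear above the board.

Things in the scene. Friction and masses are not known exactly. Their poses are not given: they have to be found in the camera images.
- weight: round aluminium buffing weight on a felt sole: disc 110 mm across, 40 mm high, 0.9 kg (0.7-1.1), loose, at rest at one end of the lane; origin under its centre. Glides on the powdered board (friction about 0.12: 1 N keeps it going). Its smooth rim (friction 0.3) slips round the peg: pushed at one point it veers off, the error growing e-fold every 70-100 mm, so steer with the peg
- lane: curved lane painted flat on the board: centre line an arc of radius 150 mm, from -1.05 to +1.05 rad about this body's own x axis, between edge lines of radius 70 and 230 mm. Origin: centre of the arcs, on the playing surface. The weight is between the edge lines while its centre is 125 to 175 mm from this origin
- goal: ring painted flat on the board, 120 mm in diameter, at the end of the lane's centre line where the weight is not; origin at its centre on the playing surface. Left and right end vary.
- push_peg: round wooden peg, 110 mm long, 60 g, standing loose in the hole of the peg board, foot 8 mm above the playing surface: bare wood 24 mm thick up to 50 mm from the foot, then a black rubber sleeve 28 mm thick to the top. Origin: centre of its foot, z to the top. Gripped firmly (40 N) 75 mm above the foot it does not turn in the fingers, and they clear the weight with the foot 8 mm above the board
- pegboard: stubby wooden block, 150 x 50 x 30 mm, long side along its own x, fixed; origin under its centre on the playing surface. The peg's blind hole (28 mm wide, 22 mm deep) is at x = -50 mm; posts with loose steel rings stand at x = 0 and 48 mm, tops 62 mm above the playing surface
- board: the carrom board, fixed: playing surface 740 mm square, 12 mm above the table (z = 0.012), with a green frame whose top is at z = 0.030; origin under its centre.
- bowl: terracotta-coloured bowl, 96 mm wide, 45 mm high, standing loose at the centre of the lane's arcs; origin at the centre of its underside. Leave it.
- striker: cream striker, a disc 41 mm in diameter and 9 mm high, loose, outside the lane; origin at the centre of its underside. Leave it.
There are look-alikes about, which are no part of the job. What is shaped like the weight but yellow is not meant. Leave any blue look-alike of the push_peg alone.

How it is judged:
On the way, in this order (a step that is already met when the one before it is completed fails the run):
1. the peg is out of its hole, held upright with its foot low over the board near the weight, the weight still untouched (horizontal distance between push_peg and weight below 0.18 m and horizontal distance between push_peg and pegboard above 0.08 m and height (world z) of push_peg below 0.035 m and angle between push_peg's own z axis and vertical below 0.3 rad and contact force between the fingers and push_peg above 1 N and distance of weight from where it was at the start of the episode below 0.01 m), for 0.1 s.
2. the weight is pushed on by the peg with unbroken pressure between 0.2 and 6 N for 3 s while it moves (contact force between push_peg and weight between 0.2 and 6 N and linear speed of weight above 0.006 m/s and horizontal distance between weight and lane between 0.125 and 0.175 m), for 3 s.
3. the weight rests centred in the ring (horizontal distance between weight and goal below 0.02 m and linear speed of weight below 0.01 m/s), for 0.3 s.
At the end, for the whole second after the job is handed in: the weight lies flat and at rest (under 10 mm/s), its centre within 20 mm of the ring's centre; the peg is held in the gripper, upright within 0.3 rad, its foot more than 80 mm above the table, not touching the weight (all of step 3 and horizontal distance between weight and lane between 0.125 and 0.175 m and angle between weight's own z axis and vertical below 0.05 rad and height (world z) of weight below 0.016 m and contact force between push_peg and weight below 0.05 N and height (world z) of push_peg above 0.08 m and angle between push_peg's own z axis and vertical below 0.3 rad and contact force between the fingers and push_peg above 1 N); the arm keeps its last pose, push and grip.
It fails at once if the peg presses the weight harder than 6 N; or the weight is flicked away: it slides faster than 0.08 m/s out of touch with the peg, or faster than 0.15 m/s at all (contact force between push_peg and weight above 6 N or (linear speed of weight above 0.15 m/s or (linear speed of weight above 0.08 m/s and contact force between push_peg and weight below 0.02 N))).
It fails at once if the weight crosses an edge line of the lane (its centre more than 25 mm off the centre line) (horizontal distance between weight and lane below 0.125 m or horizontal distance between weight and lane above 0.175 m).
It fails at once if the weight is touched by the fingers or the arm; or the peg presses on the weight's top (touch with the foot more than 36 mm above the playing surface) (contact force between any of the fingers, the arm and weight above 0.2 N or (contact force between push_peg and weight above 0.1 N and z of push_peg in the frame of weight above 0.036 m)).
It fails at once if the weight is tipped or lifted; or the peg is laid over or dropped (tilted more than 0.5 rad) ((angle between weight's own z axis and vertical above 0.12 rad or height (world z) of weight above 0.024 m) or angle between push_peg's own z axis and vertical above 0.5 rad).
It fails at once if the bowl or the striker is pushed more than 15 mm (distance of any of bowl, striker from where it was at the start of the episode above 0.015 m).
It also fails if it takes over 67 s, if anything falls off the work surface, if the arm or the gripper's body presses on something with over 40 N, if the wrist force passes 120 N, or if a joint passes its speed limit or range.

## Working session

There is one attempt and no reset: what is moved stays moved. The work goes in short steps, each a Python script; the robot and the scene stay as the last script left them, time stands still between calls to the robot, and variables do not carry over. Pictures are saved under pics/ and viewed, about 8 in all and at most 12, crops included, and the job is handed in when it is done.

```bash
ls; mkdir -p pics; python3 - <<'E'
from workcell import *
import cv2,numpy as np
for n in("top","side"):
    cv2.imwrite(f"pics/{n}0.png",cv2.cvtColor(grab_frame(n),cv2.COLOR_RGB2BGR))
for n in("top","side","wrist"): print(n,camera_info(n))
print(env.read_tcp_pos(),env.read_eef_rot(),env.read_time())
E
```

```text
pics
top {'K': array([[443.39958004,   0.        , 318.83809785],
       [  0.        , 443.39958004, 199.51392872],
       [  0.        ,   0.        ,   1.        ]]), 'k1': -0.09856529416102659, 'position': array([0.35664685, 0.03115731, 1.51196092]), 'rotation': array([ 0.09946229, -0.05972103, -1.594779  ])}
side {'K': array([[369.8014071 ,   0.        , 323.54723385],
       [  0.        , 369.8014071 , 203.74808216],
       [  0.        ,   0.        ,   1.        ]]), 'k1': -0.05472232773698791, 'position': array([ 0.23732202, -0.7931883 ,  1.00082602]), 'rotation': array([ 0.74733792, -0.12405133, -0.31407794])}
wrist {'K': array([[301.93281002,   0.        , 318.32425686],
       [  0.        , 301.93281002, 194.55395139],
       [  0.        ,   0.        ,   1.        ]]), 'k1': -0.05380044192934798, 'hand_eye': array([[ 1.59164020e-04,  9.51091324e-01,  3.08909805e-01,
         8.00852708e-02],
       [ 9.99999916e-01, -2.68403007e-04,  3.11132128e-04,
        -3.84509252e-05],
       [ 3.78827389e-04,  3.08909729e-01, -9.51091287e-01,
        -1.26670220e-01],
       [ 0.00000000e+00,  0.00000000e+00,  0.00000000e+00,
         1.00000000e+00]])}
[0.18243543 0.62332698 0.2474886 ] [-4.45784156e-01 -3.10956578e+00  2.67177367e-03] 0.1
```

View pics/top0.png

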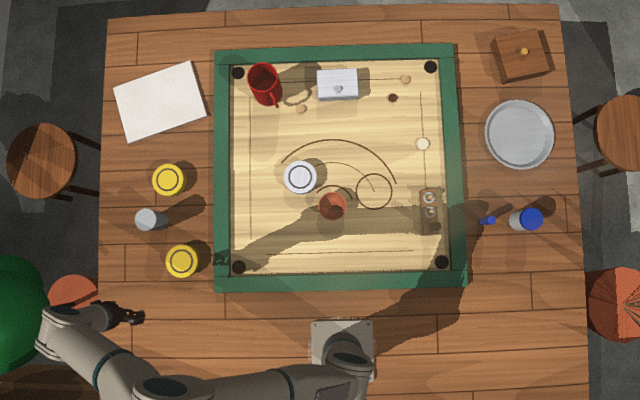

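View pics/side0.png

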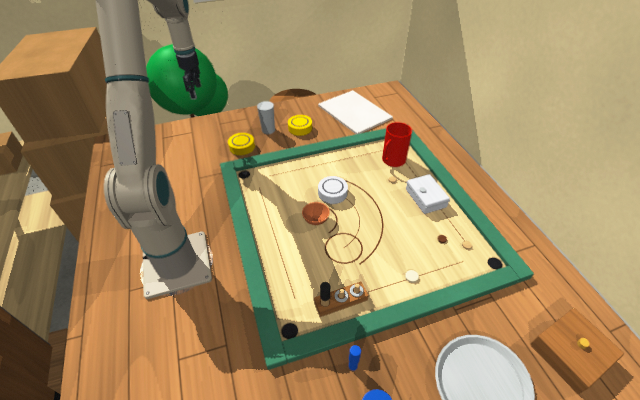

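Top view: weight (300,177), ring (374,191), bowl (333,205), pegboard (430,212) with the dark peg at the end nearest the robot (~(430,228)), striker (423,144). The side view shows the peg at (325,290). I'll enlarge the key region.

```bash
cat > h.py <<'E'
from workcell import *
import cv2,numpy as np
from scipy.spatial.transform import Rotation as R
def cam(n):
    c=camera_info(n)
    if n=="wrist":
        T=np.eye(4);T[:3,:3]=R.from_rotvec(env.read_eef_rot()).as_matrix();T[:3,3]=env.read_tcp_pos()
        T=T@c["hand_eye"];return c["K"],c["k1"],T[:3,3],T[:3,:3]
    return c["K"],c["k1"],np.array(c["position"]),R.from_rotvec(c["rotation"]).as_matrix()
def unproj(C,uv,z):
    K,k1,p,M=C
    d=(np.atleast_2d(uv)-K[:2,2])/[K[0,0],K[1,1]]
    s=d.copy()
    for _ in range(20): s=d/(1+k1*(s**2).sum(1,keepdims=True))
    r=np.c_[s[:,0],-s[:,1],-np.ones(len(s))]@M.T
    return (p+r*((z-p[2])/r[:,2:]))[:,:2]
def proj(C,P):
    K,k1,p,M=C
    q=(np.atleast_2d(P)-p)@M; s=np.c_[q[:,0],-q[:,1]]/-q[:,2:]
    return s*(1+k1*(s**2).sum(1,keepdims=True))*[K[0,0],K[1,1]]+K[:2,2]
def save(n,img,crop=None,f=1):
    if crop: x0,y0,x1,y1=crop; img=img[y0:y1,x0:x1]
    cv2.imwrite(n,cv2.cvtColor(cv2.resize(img,None,fx=f,fy=f,interpolation=cv2.INTER_CUBIC),cv2.COLOR_RGB2BGR))
E
python3 - <<'E'
from h import *
i=cv2.cvtColor(cv2.imread("pics/top0.png"),cv2.COLOR_BGR2RGB)
save("pics/top0c.png",i,(265,120,455,245),4.2)
C=cam("top")
print(unproj(C,[[300,177],[374,191]],.012),unproj(C,[[300,177]],.052),unproj(C,[430,228],.13))
E
```

```text
[[ 0.58834923  0.12979518]
 [ 0.53320608 -0.12119409]] [[0.58217034 0.12716477]] [[ 0.39872429 -0.27961292]]
```

View pics/top0c.png

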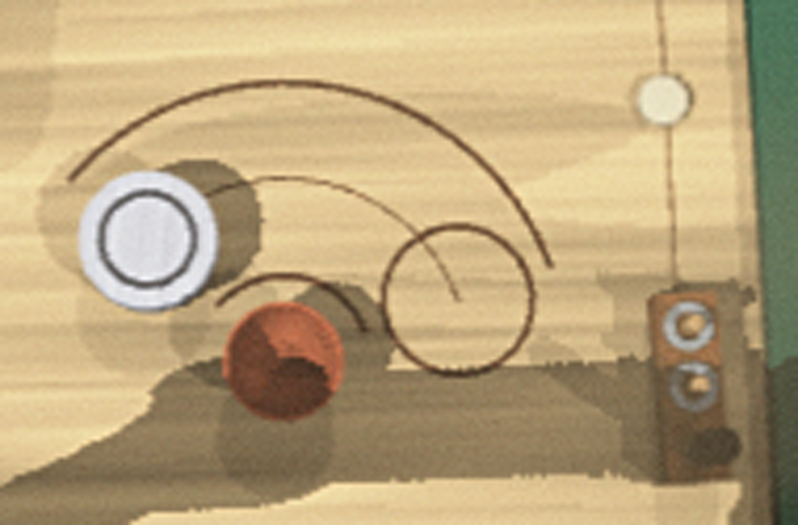

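The crop shows weight top centre (148,240), ring (459,299), peg top (714,446), and outer arc end points (70,180) and (550,267). I'll compute positions, then go above the peg and check with the wrist camera.

```bash
python3 - <<'E'
from h import *
from scipy.optimize import least_squares
C=cam("top")
f=lambda P:(np.array(P,float)+.5)/4.2-.5+[265,120]
g=unproj(C,f([[459,299]]),.012)[0]; w=unproj(C,f([[148,240]]),.052)[0]; p=unproj(C,f([[714,446]]),.13)[0]
a=unproj(C,f([[70,180],[285,83],[550,267]]),.012); b=unproj(C,f([[218,305],[285,275],[367,331]]),.012)
m=unproj(C,f([[285,178],[457,297]]),.012)
r=lambda o:np.r_[np.hypot(*(a-o).T)-.23,np.hypot(*(b-o).T)-.07,np.hypot(*(m-o).T)-.15,np.hypot(*(g-o))-.15]
s=least_squares(r,[.45,.02]); o=s.x
print("goal",g,"weight",w,"peg",p,"lane",o,s.fun.round(4))
ang=lambda q:np.arctan2(*(q-o)[::-1])
print("angles g,w",ang(g),ang(w),"rw",np.hypot(*(w-o)),"arc ends",ang(a[0]),ang(a[2]),ang(b[0]),ang(b[2]))
print("striker",unproj(C,f([[664,99]]),.02))
env.movep([p[0]-.0,p[1],.23],[0,np.pi,0])
print(env.read_joints(),env.read_time(),env.read_tcp_pos())
Cw=cam("wrist"); i=grab_frame("wrist"); save("pics/w1.png",i)
for z in(.13,): print(proj(Cw,[[*p,z]]))
import pickle; pickle.dump((Cw,i),open("w1.pkl","wb"))
E
```

```text
goal [ 0.53386702 -0.12089443] weight [0.58298606 0.12762595] peg [ 0.40512619 -0.29441027] lane [0.48720403 0.02210252] [ 0.     -0.0006 -0.0009  0.0004  0.0002  0.0014  0.0001 -0.0005  0.0004]
angles g,w -1.2553695635226956 0.8337516386876582 rw 0.14251102325209933 arc ends 0.8398175570946806 -1.2564933209381337 0.8384134447419864 -1.2482343065543873
striker [[ 0.69287586 -0.29403477]]
[ 0.14226094  0.51082622  0.63098521  1.95889066 -0.41338973  0.80183717
  2.57783484] 3.4 [ 0.4056415  -0.29386644  0.22992132]
[[317.42571974 201.68823553]]
```

View pics/w1.png

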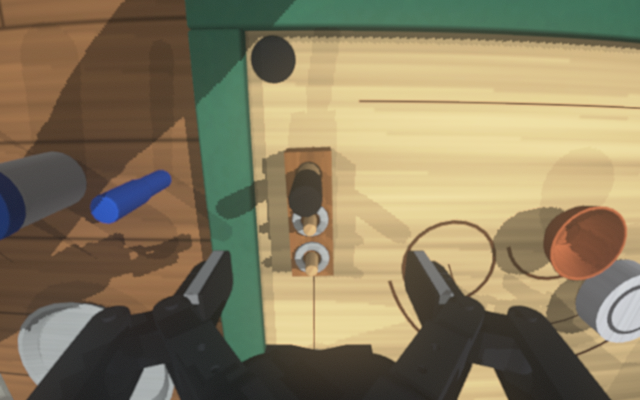

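```bash
python3 - <<'E'
from h import *
import pickle
Cw,i=pickle.load(open("w1.pkl","rb"))
j=cv2.convertScaleAbs(i,alpha=2.5)
save("pics/w1c.png",j,(260,130,360,230),6)
E
```

```text
(no output)
```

View pics/w1c.png

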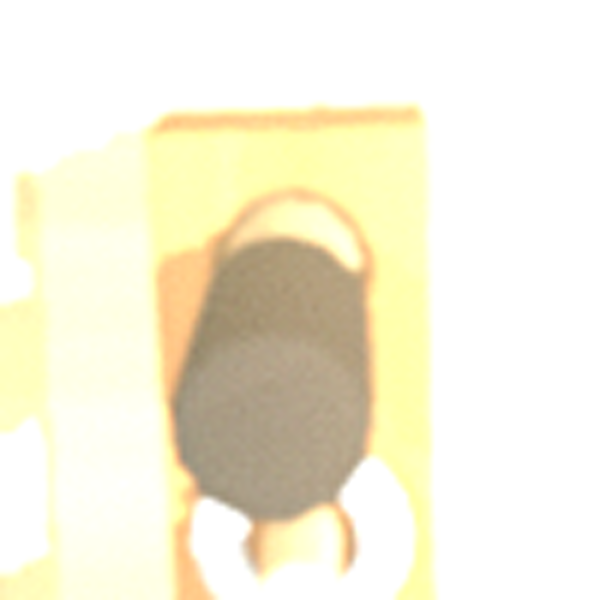

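```bash
python3 - <<'E'
from h import *
import pickle
Cw,i=pickle.load(open("w1.pkl","rb"))
C=cam("top")
f=lambda P:(np.array(P,float)+.5)/4.2-.5+[265,120]
fw=lambda P:(np.array(P,float)+.5)/6-.5+[260,130]
print("wrist peg top",unproj(Cw,fw([[273,430]]),.13),"hole",unproj(Cw,fw([[295,265]]),.042),"block end corners",unproj(Cw,fw([[155,130],[422,112]]),.042))
print("wrist ring,postsTop",unproj(Cw,[[450,260]],.012),unproj(Cw,[[310,226],[312,266]],.074))
print("top posts",unproj(C,f([[692,324],[699,384]]),.074),"block end corners",unproj(C,f([[662,483],[728,480]]),.042))
i=cv2.cvtColor(cv2.imread("pics/side0.png"),cv2.COLOR_BGR2RGB)
save("pics/s0c.png",cv2.convertScaleAbs(i,alpha=1.3),(290,170,390,320),4)
S=cam("side")
for q in([.405,-.294],[.403,-.304]): print("side proj top",proj(S,[[*q,.13],[*q,.012+.03]]))
E
```

```text
wrist peg top [[ 0.40477204 -0.30422103]] hole [[ 0.40431094 -0.30397552]] block end corners [[ 0.38005261 -0.32825078]
 [ 0.37685571 -0.28163977]]
wrist ring,postsTop [[ 0.52731572 -0.12116624]] [[ 0.45105636 -0.30212603]
 [ 0.49769807 -0.30034108]]
top posts [[ 0.50216715 -0.29505516]
 [ 0.45535407 -0.29822823]] block end corners [[ 0.38027938 -0.27259561]
 [ 0.38113086 -0.32499607]]
side proj top [[322.53158136 282.52495151]
 [322.60403382 298.63059596]]
side proj top [[323.02707903 285.80878377]
 [323.06929278 301.80930022]]
```

View pics/s0c.png

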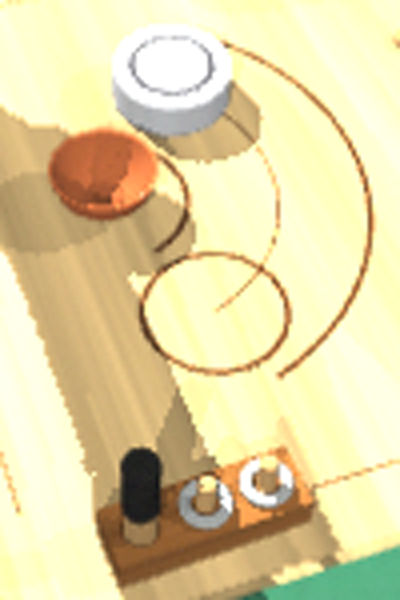

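Wrist view: peg top at (305,201). Side crop: (142,461), which agrees with y≈-0.302. I trust the wrist camera, since it is fixed to the gripper. Next I grasp, lift, take an overview from the wrist, and check that the push path is reachable.

```bash
cat >> h.py <<'E'
def ori(yaw):
    x=np.array([np.cos(yaw),np.sin(yaw),0]);z=np.array([0,0,-1.])
    return R.from_matrix(np.c_[x,np.cross(z,x),z]).as_rotvec()
E
python3 - <<'E'
from h import *
import pickle
eoat.set_gripper(.06,40)
env.movep([.4045,-.303,.17],ori(np.pi))
print("guard",env.move_straight([.4045,-.303,.093],.12,guard=15))
eoat.set_gripper(.0,40)
print("w",env.read_gripper_width(),env.read_ft_force(),env.read_tcp_pos(),env.read_time())
env.move_straight([.4045,-.303,.20],.15)
print("w",env.read_gripper_width(),env.read_ft_force())
env.movep([.66,.02,.26],ori(np.pi))
Cw=cam("wrist"); i=grab_frame("wrist"); save("pics/w2.png",i,None,1.25); pickle.dump((Cw,i),open("w2.pkl","wb"))
print(env.read_time(),env.read_joints().round(2))
o=np.array([.487,.022])
for yaw in(-1.78,1.36,np.pi):
  for ph in(.838+.42,.5,0,-.5,-.83):
    q=planner.solve_ik([*(o+.164*np.array([np.cos(ph),np.sin(ph)])),.093],ori(yaw)); print(yaw,ph,None if q is None else np.round(q,2))
E
```

```text
guard False
w 0.026939944117492023 [-0.41842769 -0.32882934  5.5291838 ] [ 0.40498006 -0.30330873  0.09373854] 5.35
w 0.02703890054057403 [-0.11941445 -0.42466077  0.19502707]
7.8 [-0.44  0.72  0.68  1.48 -0.48  1.11  1.9 ]
-1.78 1.258 [-0.53  0.74  0.25  1.89 -0.32  0.55  2.87]
-1.78 0.5 [-0.12  0.8  -0.15  1.67  0.17  0.68  2.59]
-1.78 0 [ 0.01  0.82 -0.15  1.63  0.16  0.7   2.72]
-1.78 -0.5 [ 0.13  0.8  -0.15  1.69  0.17  0.67  2.83]
-1.78 -0.83 [ 0.21  0.77 -0.15  1.77  0.17  0.62  2.89]
1.36 1.258 [-0.91  0.96  0.96  1.9  -1.04  0.89  0.38]
1.36 0.5 [-0.71  1.04  0.98  1.69 -1.01  1.    0.43]
1.36 0 [-0.58  1.05  0.97  1.65 -1.    1.02  0.53]
1.36 -0.5 [-0.46  1.02  0.96  1.7  -1.    0.98  0.68]
1.36 -0.83 [-0.4   0.99  0.94  1.78 -1.    0.93  0.79]
3.141592653589793 1.258 [-0.7   0.8   0.53  1.89 -0.66  0.64  1.82]
3.141592653589793 0.5 [-0.52  0.88  0.56  1.68 -0.62  0.77  1.91]
3.141592653589793 0 [-0.39  0.89  0.55  1.64 -0.61  0.79  2.02]
3.141592653589793 -0.5 [-0.27  0.87  0.54  1.7  -0.61  0.75  2.15]
3.141592653589793 -0.83 [-0.2   0.83  0.53  1.78 -0.62  0.7   2.24]
```

View pics/w2.png

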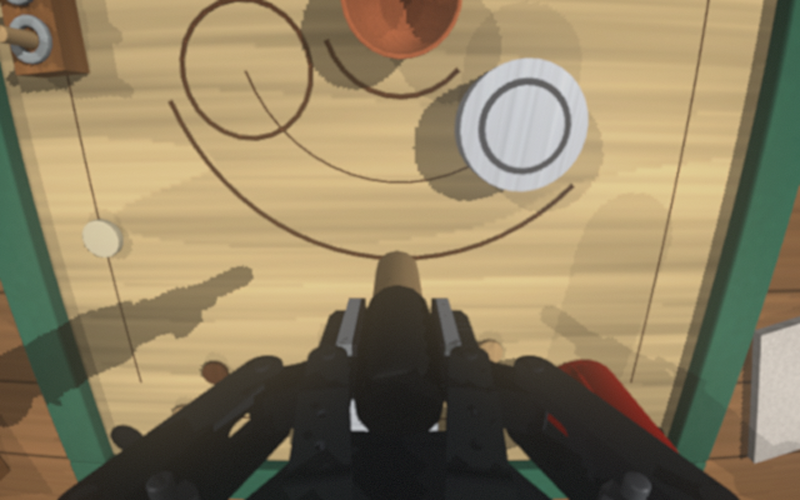

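```bash
cat >> h.py <<'E'
N=70
def ortho(C,img,c,half=100):
    g=np.arange(-half,half+1)*.001
    X,Y=np.meshgrid(c[0]+g,c[1]+g)
    uv=proj(C,np.c_[X.ravel(),Y.ravel(),np.full(X.size,.052)]).reshape(*X.shape,2).astype(np.float32)
    return cv2.remap(cv2.cvtColor(img,cv2.COLOR_RGB2GRAY),uv[...,0],uv[...,1],cv2.INTER_LINEAR).astype(np.float32)
g=np.hypot(*np.meshgrid(np.arange(-50,51),np.arange(-50,51)))
def template(rr): return np.where(np.abs(g-rr)<1.8,60,200).astype(np.float32),((g>rr-14)&(g<rr+13)).astype(np.float32)
def find(C,img,c0,rr,half=75):
    "weight centre near c0 (matching its dark ring), score"
    o=ortho(C,img,c0,half); t,m=template(rr)
    s=cv2.matchTemplate(o,t,cv2.TM_CCOEFF_NORMED,mask=m); s[~np.isfinite(s)]=-1
    v,u=np.unravel_index(s.argmax(),s.shape)
    k=np.clip(s[max(v-3,0):v+4,max(u-3,0):u+4]-s.max()+.15,0,None); V,U=np.mgrid[max(v-3,0):max(v-3,0)+k.shape[0],max(u-3,0):max(u-3,0)+k.shape[1]]
    off=half-50
    return np.array([c0[0]+((U*k).sum()/k.sum()-off)*.001,c0[1]+((V*k).sum()/k.sum()-off)*.001]),s.max()
E
python3 - <<'E'
from h import *
import pickle
from scipy.optimize import least_squares
C,i=pickle.load(open("w2.pkl","rb"))
f=lambda P:(np.array(P,float)+.5)/1.25-.5
U=lambda P,z=.012:unproj(C,f(P),z)
gl=U([[246.5,70]])[0]; w=U([[525,126]],.052)[0]
a=U([[171,102],[415,258],[572,186]]);b=U([[326,40],[404,98],[458,70]]);m=U([[400,182],[466,170],[247,71]])
r=lambda o:np.r_[np.hypot(*(a-o).T)-.23,np.hypot(*(b-o).T)-.07,np.hypot(*(m-o).T)-.15,np.hypot(*(gl-o))-.15]
s=least_squares(r,[.45,.02]); o=s.x
ang=lambda q:np.arctan2(*(q-o)[::-1])
print("goal",gl,"lane",o,s.fun.round(4),"angs",ang(gl),ang(a[0]),ang(a[2]))
for rr in(33,35,37,39,41): c,v=find(C,i,w,rr); print(rr,c,v)
print("w",w,ang(w),np.hypot(*(w-o)))
print("bowl rim",U([[403,0]],.057))
E
```

```text
goal [ 0.53178059 -0.12262518] lane [0.48785754 0.02033808] [ 0.0008 -0.0003  0.0001  0.0005  0.0002 -0.0005 -0.0011  0.0014 -0.0005
 -0.0004] angs -1.2727168714392587 -1.2608184906730404 0.8449363435886803
33 [0.57877281 0.12724069] 0.20556694
35 [0.58334601 0.12597909] 0.49447432
37 [0.58355257 0.12594868] 0.8265734
39 [0.58369189 0.12583954] 0.5835964
41 [0.58722059 0.12816452] 0.22235411
w [0.58259851 0.12619416] 0.8407516933368797 0.14206111421899045
bowl rim [[0.48810309 0.02172934]]
```

```bash
cat >> h.py <<'E'
O=np.array([.4878,.0205]); GOAL=np.array([.5325,-.1225]); PHG=np.arctan2(*(GOAL-O)[::-1]); L=.067
wrap=lambda a:(a+np.pi)%(2*np.pi)-np.pi
def polar(c): d=c-O; return np.arctan2(d[1],d[0]),np.hypot(*d)-.15
u=lambda a:np.array([np.cos(a),np.sin(a)])
def look(c0,half=70):
    C=cam("wrist"); img=grab_frame("wrist"); c,s=find(C,img,c0,37,half); return c,s,img
E
python3 - <<'E'
from h import *
c=np.array([.5836,.1259]); ph,e=polar(c); a=ph-np.pi/2-np.arctan(e/.06)
p=c-.082*u(a); print(ph,e,a,p)
o=ori(-2.1)
env.movep([*p,.17],o); print(env.read_joints().round(2),env.read_time())
env.move_straight([*p,.093],.1)
env.dwell(.15)
c2,s,img=look(c); save("pics/w3.png",img); T=env.read_tcp_pos()
d=c2-T[:2]; print(c2,s,T,np.hypot(*d),np.arctan2(d[1],d[0]),env.read_ft_force(),env.read_time())
q=None
for f in np.linspace(1.26,-.83,12):
    r=planner.solve_ik([*(O+.164*u(f)),.093],o); print(None if r is None else r.round(2)[[2,4,5,6]],end=' ')
E
```

```text
0.8330757221383994 -0.00756826196384458 -0.6122455710813537 [0.51649452 0.17302594]
[-0.64  0.62  0.41  1.9  -0.36  0.7   2.59] 8.7083
[0.58478677 0.12562001] 0.5541675 [0.51688569 0.17323812 0.09363185] 0.08293395274588969 -0.6115887971459025 [ 0.02281299 -0.14710149 -0.86205572] 9.825
[ 0.33 -0.42  0.57  2.65] [ 0.34 -0.41  0.61  2.66] [ 0.34 -0.4   0.65  2.69] [ 0.34 -0.39  0.68  2.71] [ 0.33 -0.38  0.7   2.75] [ 0.33 -0.37  0.72  2.78] [ 0.32 -0.37  0.72  2.82] [ 0.31 -0.36  0.72  2.86] [ 0.31 -0.35  0.71  2.9 ] [ 0.22 -0.26  0.68  2.87] [ 0.22 -0.26  0.65  2.92] [ 0.04 -0.05  0.61  2.77]
```

View pics/w3.png

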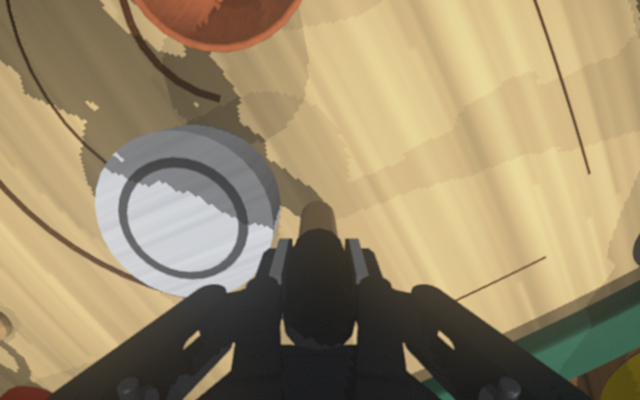

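The ring on the weight is clear at (184,218), though half of it is in shadow, and the peg is upright at (320,225). I'll switch the detection to black-hat so shadow edges don't matter, then start the closed-loop push.

```bash
cat >> h.py <<'E'
import json,os
def find(C,img,c0,rr=37,half=75):
    o=ortho(C,img,c0,half); o=cv2.morphologyEx(o,cv2.MORPH_BLACKHAT,np.ones((11,11),np.uint8))
    o=np.clip(o,0,40); t=np.where(np.abs(g-rr)<1.8,40,0).astype(np.float32); m=((g>rr-12)&(g<rr+12)).astype(np.float32)
    s=cv2.matchTemplate(o,t,cv2.TM_CCOEFF_NORMED,mask=m); s[~np.isfinite(s)]=-1
    v,w=np.unravel_index(s.argmax(),s.shape); v0,w0=max(v-3,0),max(w-3,0)
    k=np.clip(s[v0:v+4,w0:w+4]-s.max()+.15,0,None); V,U=np.mgrid[v0:v0+k.shape[0],w0:w0+k.shape[1]]
    return c0+.001*(np.array([(U*k).sum(),(V*k).sum()])/k.sum()-(half-50)),s.max()
def yaw(ph): return -2.1-.28*np.clip(.83-ph,0,2.1)
H=json.load(open("hist.json")) if os.path.exists("hist.json") else []   # rows: c, p
def bias():
    if len(H)<4: return 0.
    h=np.array(H); j=len(h)-1; i=max(k for k in range(j+1) if k==0 or np.hypot(*(h[j,:2]-h[k,:2]))>.025)
    if np.hypot(*(h[j,:2]-h[i,:2]))<.015: return 0.
    d=h[j,:2]-h[i,:2]; n=(h[i:j+1,:2]-h[i:j+1,2:]); al=np.unwrap(np.arctan2(n[:,1],n[:,0])).mean()
    return float(np.clip(wrap(np.arctan2(d[1],d[0])-al),-.15,.15))
def measure(c0):
    c,s,img=look(c0,64); p=env.read_tcp_pos()[:2]; H.append([*c,*p]); json.dump(H,open("hist.json","w"))
    d=c-p; ph,e=polar(c); rem=(ph-PHG)*.15
    print(f"t{env.read_time():.1f} rem{rem*1e3:.0f} e{e*1e3:+.1f} d{np.hypot(*d)*1e3:.1f} th{wrap(np.arctan2(d[1],d[0])-ph+np.pi/2):+.2f} b{bias():+.2f} s{s:.2f} F{env.read_ft_force().round(1)}")
    if s<.35: save("pics/bad.png",img); raise SystemExit("low score")
    if abs(e)>.02: raise SystemExit("off lane")
    return c,p,np.arctan2(d[1],d[0]),rem
def step(c,p,al,s,v):
    ph,_=polar(c+s*u(al)); _,e=polar(c+s*u(al))
    des=ph-np.pi/2-np.arctan(e/.06)-bias()
    lat=np.clip(L*wrap(des-al),-.5*s,.5*s)
    env.move_straight([*(p+s*u(al)-lat*u(al+np.pi/2)),.093],v,ori=ori(yaw(ph)))
    return c+s*u(al)
E
python3 - <<'E'
from h import *
c0=np.array([.5848,.1256]); c,p,al,rem=measure(c0)
# close the gap slowly
env.move_straight([*(p+.010*u(al)),.093],.03); c,p,al,rem=measure(c)
for k in range(5):
    env.move_straight([*(p+.003*u(al)),.093],.006); c,p,al,r2=measure(c)
    if rem-r2>.002: break
for k in range(4):
    c=step(c,p,al,.008,.016); c,p,al,rem=measure(c)
E
```

```text
t9.9 rem314 e-7.1 d82.9 th+0.13 b+0.00 s0.67 F[ 0.3  0.4 -1. ]
t10.4 rem314 e-7.2 d73.0 th+0.13 b+0.00 s0.66 F[ 0.1 -0.5 -0.7]
t11.1 rem314 e-7.2 d70.0 th+0.13 b+0.00 s0.64 F[ 0.2 -1.3 -1.1]
t11.8 rem314 e-7.1 d67.4 th+0.13 b+0.00 s0.63 F[-2.2  0.4  0.4]
t12.4 rem311 e-6.8 d67.3 th+0.15 b+0.00 s0.63 F[-1.7  1.1 -0.8]
t13.2 rem302 e-4.4 d67.5 th+0.16 b+0.00 s0.64 F[-0.3 -0.3 -1.2]
t14.0 rem294 e-1.9 d67.4 th+0.17 b+0.08 s0.65 F[-1.3  1.2 -1.2]
t14.8 rem286 e+0.6 d67.4 th+0.18 b+0.13 s0.65 F[-1.3  0.5 -0.6]
t15.6 rem278 e+2.9 d67.3 th+0.18 b+0.12 s0.66 F[-0.7  1.2 -0.7]
```

```bash
sed -i 's/-.5\*s,.5\*s/-CL*s,CL*s/; s/^N=70/CL=1.2/' h.py; python3 - <<'E'
from h import *
c,p,al,rem=measure(np.array(H[-1][:2]))
for k in range(6):
    c=step(c,p,al,.006,.016); c,p,al,rem=measure(c)
E
```

```text
t15.6 rem278 e+2.9 d67.4 th+0.18 b+0.14 s0.66 F[-0.6  0.3 -1.1]
t16.4 rem273 e+5.5 d67.3 th+0.13 b+0.15 s0.67 F[-0.4  1.3 -1.7]
t17.2 rem267 e+8.1 d67.1 th+0.08 b+0.15 s0.68 F[-0.9  0.1 -0.8]
t18.1 rem262 e+10.3 d67.0 th+0.03 b+0.15 s0.68 F[-0.3  0.4 -1. ]
t18.9 rem256 e+12.3 d67.0 th-0.02 b+0.15 s0.71 F[-0.1  0.6 -0.6]
t19.7 rem251 e+13.7 d66.8 th-0.08 b+0.15 s0.70 F[-0.1  1.2 -1.4]
t20.5 rem245 e+15.0 d66.8 th-0.12 b+0.15 s0.68 F[-0.1  1.6 -1. ]
```

Friction drags the weight outward while the peg slides round its rim. I'll break contact, reposition the peg outside, and continue with a constant friction-bias term.

```bash
sed -i 's/^CL=1.2/CL=.9/; s/-np.arctan(e\/.06)-bias()/-np.arctan(e\/.06)-.12/' h.py; cat >> h.py <<'E'
def repos(c,p,al,th):
    "break contact, swing the peg round to push heading th off the tangent, come back near contact"
    env.move_straight([*(p-.004*u(al)),.093],.02)
    ph,_=polar(c); a2=ph-np.pi/2+th
    env.move_straight([*(c-.0715*u(a2)),.093],.04); env.move_straight([*(c-.067*u(a2)),.093],.01)
E
python3 - <<'E'
from h import *
c,p,al,rem=measure(np.array(H[-1][:2]))
repos(c,p,al,-.48); c,p,al,rem=measure(c)
for k in range(5):
    c=step(c,p,al,.008,.018); c,p,al,rem=measure(c)
E
```

```text
t20.5 rem245 e+15.0 d66.8 th-0.12 b+0.15 s0.68 F[ 0.3  0.5 -0.1]
t22.3 rem245 e+14.8 d67.0 th-0.48 b+0.15 s0.69 F[ 0.1  0.9 -0.3]
t23.1 rem240 e+10.1 d66.4 th-0.36 b+0.15 s0.69 F[-0.7  1.6 -0. ]
t23.8 rem233 e+5.9 d66.6 th-0.26 b-0.05 s0.69 F[ 0.5  0.6 -0.3]
t24.5 rem225 e+3.4 d66.7 th-0.19 b-0.14 s0.69 F[ 0.1  0.6 -0.8]
t25.2 rem216 e+2.1 d66.7 th-0.15 b-0.07 s0.69 F[0.5 0.3 0. ]
t25.9 rem208 e+1.8 d66.6 th-0.13 b+0.02 s0.69 F[ 0.7  0.7 -0.2]
```

The loop is steady now. I'll use a quasi-static disc model (fits the observed bias) to choose a straight 62 mm line of about 4.8 s for the unbroken-pressure condition.

```bash
cat >> h.py <<'E'
from scipy.optimize import minimize_scalar
def sim(c,p,a,S,n=124):
    c=c.copy();p=p.copy();d=u(a)*S/n;E=[]
    L0=np.hypot(*(c-p))
    for _ in range(n):
        k=c-p;k/=np.hypot(*k);t=np.array([-k[1],k[0]]);vn=d@k;vt=d@t
        c=c+vn*(k+np.clip(.288*vt/vn,-.3,.3)*t);p=p+d
        k=c-p;c=p+k/np.hypot(*k)*L0;E.append(polar(c)[1])
    k=c-p;return c,wrap(np.arctan2(k[1],k[0])-polar(c)[0]+np.pi/2),np.array(E)
def longseg(c,p,al,S,v):
    def J(a):
        _,th,E=sim(c,p,a,S); return (E[-1]/.004)**2+((th+.13+np.arctan(E[-1]/.06))/.15)**2+(np.abs(E).max()/.006)**2
    a=min(np.linspace(al-.9,al+.9,181),key=J); ce,th,E=sim(c,p,a,S)
    print("dir rel n",a-al,"pred e",E[[30,60,90,-1]].round(4),"th",th)
    t=env.read_time(); env.move_straight([*(p+S*u(a)),.093],v,ori=ori(yaw(polar(ce)[0]))); print("dur",env.read_time()-t)
    return ce
E
python3 - <<'E'
from h import *
c,p,al,rem=measure(np.array(H[-1][:2]))
c=longseg(c,p,al,.062,.013); c,p,al,rem=measure(c)
E
```

```text
t26.0 rem208 e+1.8 d66.7 th-0.13 b+0.03 s0.69 F[0.6 1.  0.5]
dir rel n 0.5400000000000003 pred e [0.0026 0.0036 0.0048 0.0054] th -0.2820994170860933
dur 4.9666999999999994
t31.0 rem163 e+4.8 d66.3 th-0.30 b+0.15 s0.68 F[ 0.5  3.1 -0.5]
```

```bash
python3 - <<'E'
from h import *
c,p,al,rem=measure(np.array(H[-1][:2]))
for k in range(3):
    c=step(c,p,al,.008,.018); c,p,al,rem=measure(c)
c=longseg(c,p,al,.062,.0125); c,p,al,rem=measure(c)
print(env.read_joints().round(2))
E
```

```text
t31.0 rem163 e+4.8 d66.2 th-0.30 b+0.15 s0.68 F[1.7 2.6 0.2]
t31.8 rem155 e+1.0 d66.6 th-0.18 b+0.15 s0.68 F[-0.2  0.6 -0.2]
t32.5 rem147 e-0.7 d66.5 th-0.12 b+0.15 s0.68 F[ 0.1  0.7 -0.8]
t33.1 rem138 e-0.9 d66.6 th-0.09 b-0.05 s0.68 F[-0.6  0.8  0.2]
dir rel n 0.5699999999999998 pred e [0.0005 0.0021 0.0036 0.0043] th -0.2765923075629697
dur 5.1666000000000025
t38.4 rem94 e+4.4 d66.5 th-0.28 b+0.15 s0.67 F[ 1.8  1.9 -1.8]
[-0.24  0.88  0.43  1.6  -0.48  0.77  2.61]
```

```bash
python3 - <<'E'
from h import *
c,p,al,rem=measure(np.array(H[-1][:2]))
for k in range(16):
    if rem<.0015: break
    c=step(c,p,al,min(.008,max(rem,.003)),.018); c,p,al,rem=measure(c)
print("centre err mm",(c-GOAL)*1e3)
_,_,img=look(c); save("pics/w4.png",img)
E
```

```text
t38.4 rem94 e+4.4 d66.4 th-0.28 b+0.15 s0.67 F[ 1.1  1.1 -1.3]
t39.1 rem86 e+1.1 d66.7 th-0.17 b+0.15 s0.67 F[ 0.6  0.8 -0.4]
t39.8 rem78 e-0.3 d66.6 th-0.12 b+0.15 s0.67 F[ 0.3  0.6 -1.3]
t40.5 rem69 e-0.3 d66.7 th-0.09 b-0.02 s0.67 F[-0.3 -0.2 -0.8]
t41.2 rem61 e+0.4 d66.6 th-0.09 b+0.09 s0.67 F[ 1.4 -0.  -0.5]
t42.0 rem52 e+1.5 d66.6 th-0.10 b+0.15 s0.67 F[ 0.6 -0.  -0.1]
t42.8 rem44 e+2.5 d66.7 th-0.11 b+0.15 s0.67 F[ 0.2 -0.6 -0.5]
t43.6 rem36 e+3.5 d66.7 th-0.13 b+0.15 s0.67 F[-0.2  0.5 -1.3]
t44.4 rem28 e+4.2 d66.8 th-0.14 b+0.15 s0.67 F[ 1.2 -0.3 -0.4]
t45.1 rem19 e+4.8 d66.7 th-0.15 b+0.15 s0.67 F[ 1.  -0.5 -0.6]
t45.9 rem11 e+5.3 d66.8 th-0.16 b+0.15 s0.67 F[ 1.2  0.1 -0.4]
t46.7 rem3 e+5.7 d66.8 th-0.17 b+0.15 s0.67 F[ 0.7 -0.1 -0.3]
t47.1 rem-0 e+6.1 d66.7 th-0.18 b+0.15 s0.67 F[ 0.6 -0.1 -1.4]
centre err mm [ 1.78710442 -5.96515924]
```

View pics/w4.png

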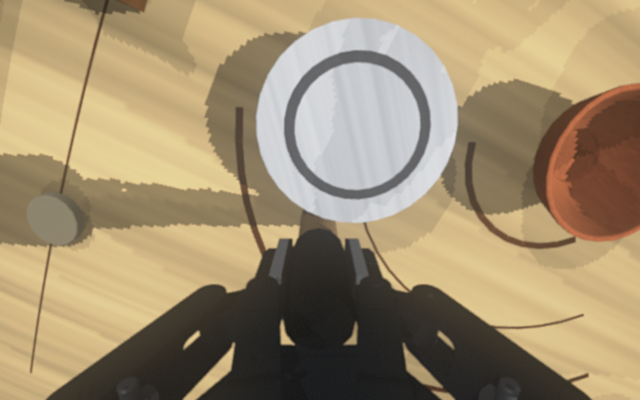

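The weight covers the painted ring; its centre is at (358,124), about 6 mm off by my estimate (tolerance 20 mm). Next: back off, lift and check.

```bash
python3 - <<'E'
from h import *
h=np.array(H[-1]); n=h[:2]-h[2:]; n/=np.hypot(*n)
q=h[2:]-.02*n
env.move_straight([*q,.093],.03); env.move_straight([*q,.24],.12); env.dwell(.3)
c,s,img=look(h[:2]); save("pics/w5.png",img,None,1.25)
print(c,s,(c-GOAL)*1e3,env.read_gripper_width(),env.read_tcp_pos(),env.read_time())
E
```

```text
[ 0.53414987 -0.12870872] 0.6425567 [ 1.64986633 -6.20871765] 0.02716055691230484 [ 0.62026194 -0.11788779  0.23974324] 49.7083
```

View pics/w5.png

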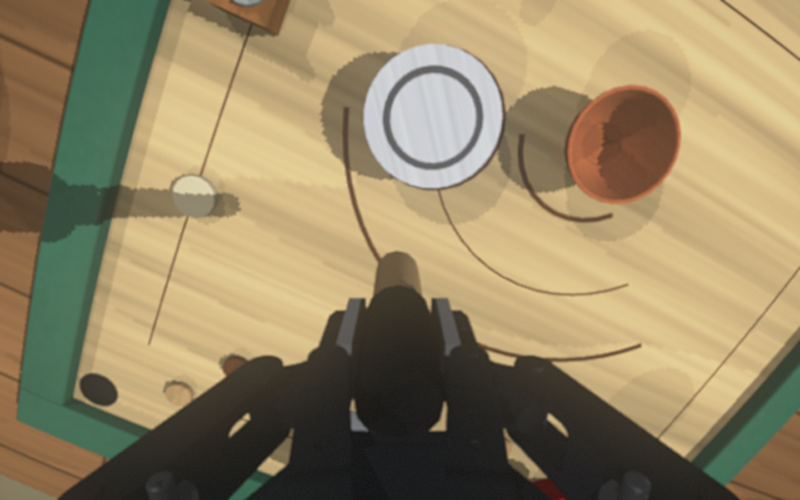

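The weight lies flat over the ring at (433,117), and the peg is upright and clear at (398,270). The bowl (624,144) and striker (194,194) look to be in place. Handing in.

```bash
python3 -c "
from workcell import *
ticket.hand_in()"
```

```text
the job is handed in; nothing more can be done
```

I pushed the weight along the lane into the ring with the peg and handed the job in at about 50 s. The hand-in reported no verdict.

**Last checks:**
- **Weight:** its centre is about 6.4 mm from my estimate of the ring's centre (tolerance 20 mm). It had not moved after I backed the peg off.
- **Peg:** still gripped (opening 27 mm) and upright, with its foot about 0.17 m above the table.
- **Lane:** the worst offset I measured from the centre line was 15 mm, early in the stroke (limit 25 mm).
- **Unbroken pressure:** two straight pushes, of 5.0 s and 5.2 s, were meant to cover the 3 s requirement. I could not read the contact force during them. Between moves the horizontal wrist force read about 1–3 N, with noise.
- **Bowl and striker:** they look to be in place, but I did not measure them.

**What did not go as planned:**
- **Not one stroke:** the push was made of many short steps with pauses. Early on, friction dragged the weight outward, so I broke contact once to reposition the peg.
- **Camera disagreement:** the top and wrist cameras differed by about 10 mm on the peg's position and about 2 mm on the lane and ring. I used the wrist value for the peg, and mainly the wrist values for the lane and ring.

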